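# Hook up the second spring of the cart oscillator

### The job

The little cart on the aluminium track is meant to swing between two springs, and only one of them is on. Take the loose spring from the wooden block, drop its hook through the eyelet hole in the strip that sticks out of the cart's front (feel for the hole and press only lightly: the strip is thin), then stretch the spring gently, without overstretching it, slip its loop over the free post at the end of the track so that it sits under the post's head, and let go. The cart must end up at rest, drawn out between the two springs; leave the timer, the balance and the beaker where they are.

Things in the scene. Friction and masses are not known exactly. Their poses are not given: they have to be found in the camera images.
- track: Aluminium track, 443 x 60 mm, fixed; x = -237 to +206 mm, rails up to z = 20 mm. Origin on the table; x along the track to the free post, y to the left, z up. All on it lies along y = 0. Ahead of the strip nothing is higher than the rails up to the end block at x = 164 mm (34 mm high). A first spring, the same as the loose one, ties the cart to the other end.
- cart (a joint): How far the blue cart (x = -97 to -21 mm, 50 mm wide, top at z = 49 mm, a thumb screw at x = -53 mm up to z = 64 mm) has rolled along track x, in m: 0 at the start, where the first spring is closed; about 0.030 when both springs are on. It begins to move at 1.5 N and then gives 1 mm for each 0.15 N.
- bracket_middle (a point): Point at track x = 0, y = 0, z = 52 mm, on top of the flat steel strip, 3 mm thick and 16 mm wide, that is clamped on the cart and sticks out in front. The centre of the strip's hole lies on the centre line anywhere from 12 mm behind this point to 12 mm ahead of it; it was clamped by hand, so this offset is not measured. The hole goes through: 9 mm long (x), 8 mm wide.
- strip_channel (a point): Point at track x = -23, y = 0, z = 52 mm, on the strip, which is solid here however it is clamped: a place to touch down. The strip also goes on for 6 mm ahead of the hole. From 37 mm behind the hole's centre to 8 mm ahead of it rims 4 mm high run along both its edges, 12 mm apart inside. Below the hole there is free space down to z = 14 mm.
- post (a point): Middle of the free post's neck, on its axis: track x = 180, y = 0, z = 53.5 mm. Neck 7 mm in diameter, z = 50 to 57 mm; above it a head 10.5 mm in diameter with a conical top, z = 57 to 62 mm; below it a collar 16 mm in diameter.
- spring: Loose steel tension spring, level in a groove of the wooden block; this body is its hook end. Origin on the coil's axis at the hook's leg, x along the axis to the loop, z up. Coil 14 mm in diameter from x = 14 to 62 mm. About 80 g. Close-wound: no stretch below 1.5 N, then 150 N per m; stiff sideways. Under tension the hook drags in its hole with up to 4 N when it is moved up or down.
- hook_toe (a point): Toe of the hook, 20.5 mm below the coil's axis (wire centre). The hook is 3.2 mm wire: a leg straight down from the axis at spring x = 0, then a toe turned forward (+x) by 3 mm, so the foot covers x = -1.6 to +4.6 mm; its underside is 22 mm below the axis.
- sleeve (a point): Middle of the orange colour-code sleeve near the loop, to be gripped: 30 mm long (x), 12 mm wide with flat sides, 12.5 mm high, 77 mm from the hook's leg. It overhangs the block and is free on both sides and below (48 mm above the table at the start).
- loop (a point): Centre of the loop at the spring's end, on the coil's axis: a ring of 3.2 mm wire lying level, 17 mm inside diameter, 35 mm beyond the middle of the sleeve and 112 mm from the hook's leg while the spring is closed.
- spring_stretch (a joint): How far the loose spring is stretched, in m: 0 closed; in service about 0.030; beyond 0.060 it is overstretched and spoilt.
- spring_block: Wooden block, 44 x 84 mm, 51 mm high, fixed, origin in the middle of its underside. Two open grooves run along its x, 18 mm wide, 10 mm deep, 23 mm to either side of the origin; the one at y = -23 mm holds the loose spring, its hook hanging down at one end, its sleeve sticking out at +x; the other is empty.
- timer: Bench timer, black dial on a cream base, 64 mm in diameter, 47 mm high, origin in the middle of its underside; a bystander.
- scale: Flat black pocket balance with a clear cover, 136 x 85 x 30 mm, origin in the middle of its underside; a bystander.
- beaker: Glass beaker, 75 mm wide and 82 mm high, origin in the middle of its underside; a bystander.

How it is judged:
By the outcome, as a careful person would: the job done as asked, in the order asked, and still so for the second after the job is handed in, with the robot touching nothing.
It also fails if it takes over 58 s, if anything falls off the work surface, if the arm or the gripper's body presses on something with over 40 N, if the wrist force passes 120 N, or if a joint passes its speed limit or range.

### The arm

A 7-joint arm with a two-finger parallel gripper is mounted at the origin on a cart in front of the work surface, level with it; the furniture and walls round the work are solid. World frame = base frame: x ahead of the robot, y to its left, z up, the work surface at z = 0. Lengths are in m, angles in rad, forces in N, time in s.
With the tool pointing down it reaches from about 0.375 to 0.925 m from the base axis. Payload 3.1 kg.
Tool frame: the origin (TCP) lies at the very end of the fingers, on their centre line; the grasp point (between the pads) lies 19 mm behind it (manip.grip_point_offset is the distance from the TCP to the grasp point, in m); z points along the fingers, y is the direction in which the jaws open and shut (so a half turn about z gives the same grasp; the last joint's range is limited). The gripper opens to 85 mm and grips with 20 to 120 N. Pads are 22 mm wide; open, the fingers measure 114 mm over their backs; the gripper's body (76 mm by 85 mm) begins 54 mm behind the grasp point. The pads swing forward as they close: fully open they stand 13 mm farther back than shut.
Start: joints at [1.198, 0.383, 0.044, 1.598, -0.018, 1.161, -0.05], TCP at [0.176, -0.626, 0.231] pointing down, gripper open.
Joint ranges: [-2.61, 2.61], [-0.41, 2.15], [-1.48, 1.57], [0, 2.5], [-1.57, 4.71], [0.05, 1.97], [-2.85, 2.85]. Speed limits (rad/s): [2.79, 2.79, 3.14, 3.14, 3.14, 3.14, 3.14].

### API

Orientations are given as a rotation vector (axis times angle).
In Python, from rig import readout, get_image, ticket, finder, manip gives the robot as it stands.
- The arm moves only by the tool move_arm, never from a script. Its argument "moves" is a list of rows, each a list of 3 entries, a list of its own where there are three numbers: the opening, from 0 (shut) to 1 (fully open), then the shift along the tool's x, y, z in m, then the turn, a rotation vector about the tool's x, y, z in rad. In form: [[claw, [dx, dy, dz], [wx, wy, wz]], ...]. A call has 1 to 5 rows; each row is the pose to reach, as a shift and turn from the pose commanded when the call began, along the tool's axes at that moment; what a row does not reach only later rows make up. A row lasts 1/8 s, in which the tool goes at most 62.5 mm and 10.7 degrees, less where a joint would pass 70% of its speed; a pose out of reach is approached as far as the arm can. A call with a gripper value outside its range is refused whole. The fingers move at their own pace and stop on an object; "newtons" is the grip in N (left out, the last holds). Time passes only in rows, so rows that repeat a pose let the fingers close. It gives the time, the measured TCP pose, the force and the opening at its end, in the units of the state.
- readout.state(): the state, without advancing time (a new reading comes with each control period).
- get_image(name): name is "scene" or "side" or "wrist"; returns a dict with "color" (420x560x3 uint8, blue, green, red), "K" (3x3 intrinsics, pixels), "k1" (the pictures are not rectified: a ray, as slopes to the right and down, at radius r is drawn at 1 + k1 r^2 times it, then the intrinsics apply), "R" (3x3) and "t" (3): a world point X has camera coordinates R X + t; the wrist camera has in their place "tool_from_camera" (4x4, takes a point from camera to tool coordinates, whose origin is the TCP and whose axes are the flange's). Camera axes: x right, y down, z forward; pixel columns grow to the right and rows downward; lengths in m; the calibration is good to about 2 mm. A picture is of the moment at which its call begins: read the wrist's pose just before it. There is no depth.
- ticket.close_job(): hands the job in, once; it reports no verdict.
Trained networks look in a picture, given as the dict that the camera call returned (one of the last four; its "shot" number tells which), for a name from the list of things; names that differ only in an ending like _2 or _b are one class to them, and where a whole thing is asked for, a point or a joint stands for the part that bears it (a point fixed in the world has none). Each returns a list of dicts, best first, with "p" (0 to 1); they miss things now and then, are a little off and sometimes report something else, mostly with a low value. They report only what shows in the picture. A call takes as long as a camera call.
- finder.silhouettes(picture, thing): "region" (420x560 bool, what is visible of it) and "at" ([column, row] in pixels, amid what is visible of it).
- finder.landmark_of(picture, thing): "at" ([column, row] in pixels: a listed point, or the origin of a listed thing).
The state is a dict: "time": time; "joint_pos": joint angles; "dq": joint speeds; "tau": joint torques, N m; "tcp_pos": TCP position; "tool_rot": TCP orientation; "ft_force": force on the tool from outside, world axes, zero at the start; "wrist_torque": the same for the moment, N m; "finger_gap": opening from 0.0 (shut) to 1.0 (fully open).
Only numpy, scipy, OpenCV 4.12 (cv2) and the standard library are available. Lean on these libraries where they do the work, as an engineer would, in place of code of your own. Each camera call takes 0.05 s, during which the arm holds its last target. There are 200 camera calls.

## Working session

There is one attempt and no reset: what is moved stays moved. The work goes in short steps, Python scripts to look and compute and a tool call to move; the robot and the scene stay as the last step left them, time stands still between calls to the robot, and variables do not carry over. Pictures are saved under pics/ and viewed, about 8 in all and at most 12, crops included, and the job is handed in when it is done.

Besides the shell and the picture viewer there is one more tool, called after ">>>" as name([rows], argument=value, ...), one row to a line, values as JSON. move_arm: Moves the arm, as the interface text tells. Its arguments: {"type":"object","properties":{"moves":{"type":"array","items":{"type":"array"}},"newtons":{"type":"number"}},"required":["moves"]}

```bash
mkdir -p pics; ls
cat > h.py <<'E'
import numpy as np, cv2
from scipy.spatial.transform import Rotation as Ro
from rig import readout,get_image,ticket,finder,manip
def ray(p,px,st=None):
    u=np.array([[px]],float); d=np.array([p["k1"],0,0,0,0],float)
    x=cv2.undistortPoints(u,np.array(p["K"],float),d)[0,0]
    v=np.array([x[0],x[1],1.])
    if "R" in p:
        R=np.array(p["R"]);t=np.array(p["t"]); return -R.T@t, R.T@v
    T=np.array(p["tool_from_camera"]);Rt=Ro.from_rotvec(st["tool_rot"]).as_matrix()
    return Rt@T[:3,3]+st["tcp_pos"], Rt@T[:3,:3]@v
def atz(p,px,z,st=None):
    o,d=ray(p,px,st); return o+d*(z-o[2])/d[2]
def tri(rs):
    A=0;b=0
    for o,d in rs:
        d=d/np.linalg.norm(d);M=np.eye(3)-np.outer(d,d);A=A+M;b=b+M@o
    return np.linalg.solve(A,b)
def proj(p,X,st=None):
    if "R" in p: R=np.array(p["R"]);t=np.array(p["t"])
    else:
        T=np.array(p["tool_from_camera"]);Rt=Ro.from_rotvec(st["tool_rot"]).as_matrix()
        Rw=Rt@T[:3,:3];tw=Rt@T[:3,3]+st["tcp_pos"];R=Rw.T;t=-Rw.T@tw
    return cv2.projectPoints(np.array(X,float).reshape(-1,1,3),cv2.Rodrigues(R)[0],np.array(t,float),np.array(p["K"],float),np.array([p["k1"],0,0,0,0],float))[0][:,0]
E
cat > a.py <<'E'
from h import *
np.set_printoptions(precision=4,suppress=True)
st=readout.state();print({k:np.round(v,3) for k,v in st.items()}, manip.grip_point_offset)
P={n:get_image(n) for n in("scene","side")}
for n in P: cv2.imwrite(f"pics/{n}0.png",P[n]["color"])
for th in ["bracket_middle","strip_channel","post","spring","hook_toe","sleeve","loop","spring_block","track","cart","timer","scale","beaker"]:
    r={}
    for n in P:
        l=finder.landmark_of(P[n],th)
        if l: r[n]=l[0]; print(th,n,[(np.round(q["at"],1),round(q["p"],2)) for q in l[:2]])
    if len(r)==2: 
        rs=[ray(P[n],r[n]["at"]) for n in r];X=tri(rs);print("   ->",X,[np.linalg.norm(proj(P[n],X)[0]-r[n]["at"]).round(1) for n in r])
E
python3 a.py; python3 -c "
import cv2;a=cv2.imread('pics/scene0.png');b=cv2.imread('pics/side0.png');import numpy as np
cv2.imwrite('pics/v0.png',cv2.resize(np.vstack([a,b]),None,fx=.714,fy=.714))"
```

```text
pics
{'time': np.float64(0.0), 'joint_pos': array([ 1.198,  0.384,  0.044,  1.6  , -0.018,  1.161, -0.05 ]), 'dq': array([ 0.001,  0.   ,  0.001,  0.   , -0.001,  0.001, -0.   ]), 'tau': array([ -0.   , -43.346,   1.024, -24.951,   0.011,   0.011,   0.   ]), 'tcp_pos': array([ 0.176, -0.625,  0.23 ]), 'tool_rot': array([-3.109, -0.43 ,  0.001]), 'ft_force': array([-0.077, -0.183, -0.464]), 'wrist_torque': array([-0.047, -0.03 , -0.046]), 'finger_gap': np.float64(1.0)} 0.0187
bracket_middle scene [(array([297.9, 236.9]), 0.84), (array([174.3, 224.8]), 0.4)]
strip_channel scene [(array([308.2, 227.9]), 0.78)]
strip_channel side [(array([324.5, 230.7]), 0.82), (array([178.8, 258.6]), 0.37)]
   -> [ 0.4539 -0.2811  0.0569] [np.float64(2.0), np.float64(2.0)]
post scene [(array([213.7, 253.2]), 0.75)]
post side [(array([235.1, 264.8]), 0.6)]
   -> [ 0.5491 -0.1079  0.0479] [np.float64(2.0), np.float64(2.1)]
spring scene [(array([284.5, 171.3]), 0.74)]
spring side [(array([276.7, 195.2]), 0.51)]
   -> [ 0.6304 -0.3863  0.0405] [np.float64(3.0), np.float64(2.9)]
hook_toe scene [(array([282.6, 178.6]), 0.47), (array([175.2, 227.6]), 0.35)]
hook_toe side [(array([275.4, 201.7]), 0.72)]
   -> [ 0.628  -0.377   0.0265] [np.float64(2.5), np.float64(2.4)]
sleeve scene [(array([259.4, 185. ]), 0.53)]
sleeve side [(array([249.1, 204.2]), 0.43)]
   -> [ 0.6632 -0.3274  0.0265] [np.float64(2.2), np.float64(2.1)]
loop scene [(array([239.5, 185.9]), 0.71), (array([306.7, 228.2]), 0.43)]
spring_block scene [(array([277.2, 201.4]), 0.57)]
track scene [(array([300. , 247.6]), 0.62)]
track side [(array([315.9, 255.4]), 0.97)]
   -> [ 0.467  -0.2726 -0.006 ] [np.float64(2.0), np.float64(2.0)]Traceback (most recent call last):
  File "a.py", line 9, in <module>
    l=finder.landmark_of(P[n],th)
ValueError: it knows: beaker, bracket_middle, hook_toe, loop, post, scale, sleeve, spring, spring_block, strip_channel, timer, track
```

View pics/v0.png

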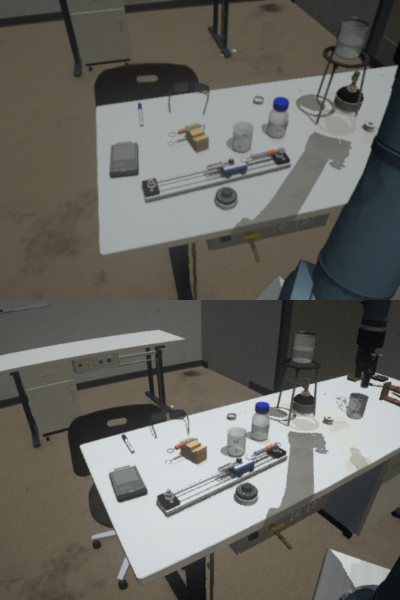

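The first picture shows the table from two sides. The block with the springs is at about (275,195) in scene pixels and the track runs from (150,185)/0.714 to (285,155)/0.714. The timer is in front of the track, with the beaker and the balance behind it.

```bash
cat > b.py <<'E'
from h import *
np.set_printoptions(precision=4,suppress=True)
P={n:get_image(n) for n in("scene","side")}
for th,z in [("bracket_middle",.052),("strip_channel",.052),("post",.0535),("track",0),("spring",.048),("hook_toe",.0275),("sleeve",.048),("loop",.048),("spring_block",0),("timer",0),("scale",0),("beaker",0)]:
    for n in P:
        l=finder.landmark_of(P[n],th)
        if l: print(th,n,atz(P[n],l[0]["at"],z),round(l[0]["p"],2))
st=readout.state();R=Ro.from_rotvec(st["tool_rot"]).as_matrix();print(R)
w=get_image("wrist");print(np.array(w["tool_from_camera"]),w["K"],w["k1"])
E
python3 b.py
```

```text
bracket_middle scene [ 0.4716 -0.2628  0.052 ] 0.88
bracket_middle side [ 0.4671 -0.251   0.052 ] 0.9
strip_channel scene [ 0.4597 -0.2855  0.052 ] 0.72
strip_channel side [ 0.4514 -0.2879  0.052 ] 0.97
post scene [ 0.5355 -0.106   0.0535] 0.97
post side [ 0.5412 -0.1044  0.0535] 0.95
track scene [ 0.464  -0.2652  0.    ] 0.56
track side [ 0.4658 -0.2598  0.    ] 0.63
spring scene [ 0.6257 -0.3771  0.048 ] 0.66
spring side [ 0.6134 -0.3599  0.048 ] 0.7
hook_toe scene [ 0.6234 -0.3746  0.0275] 0.72
hook_toe side [ 0.6233 -0.372   0.0275] 0.45
sleeve scene [ 0.6502 -0.3122  0.048 ] 0.55
sleeve side [ 0.651 -0.296  0.048] 0.69
loop scene [ 0.6659 -0.2693  0.048 ] 0.62
loop side [ 0.6494 -0.2722  0.048 ] 0.62
spring_block scene [ 0.61   -0.3378  0.    ] 0.93
spring_block side [ 0.6095 -0.3295  0.    ] 0.91
timer scene [ 0.3835 -0.2283  0.    ] 0.91
timer side [ 0.3806 -0.237   0.    ] 0.61
scale scene [ 0.3815 -0.2276  0.    ] 0.48
scale side [ 0.7087 -0.1202  0.    ] 0.96
beaker scene [ 0.5077 -0.4299  0.    ] 0.73
beaker side [ 0.4979 -0.4206  0.    ] 0.76
[[ 0.9625  0.2714  0.    ]
 [ 0.2714 -0.9625 -0.    ]
 [-0.      0.     -1.    ]]
[[ 0.001  -0.9507 -0.31    0.0795]
 [ 1.      0.0009  0.0004 -0.0005]
 [-0.0001 -0.31    0.9507 -0.142 ]
 [ 0.      0.      0.      1.    ]] [[337.6702   0.     281.6268]
 [  0.     337.6702 213.3926]
 [  0.       0.       1.    ]] -0.077466023619173
```

```bash
cat > c.py <<'E'
from h import *
np.set_printoptions(precision=3,suppress=True)
P={n:get_image(n) for n in("scene","side")}
for n,px in [("scene",(278,136)),("side",(260,440)),("scene",(345,105)),("side",(293,421))]:
    v=(px[1]-(300 if n=="side" else 0))/.714; print(n,atz(P[n],(px[0]/.714,v),0))
# top heights: tripod beaker top
for n,px in [("scene",(353,22)),("side",(303,335))]:
    v=(px[1]-(300 if n=="side" else 0))/.714; o,d=ray(P[n],(px[0]/.714,v)); print(n,[o+d*(z-o[2])/d[2] for z in(.2,.25,.3,.35)])
st=readout.state();R=Ro.from_rotvec(st["tool_rot"]).as_matrix()
print(R.T@(np.array([.58,-.29,.30])-st["tcp_pos"]))
E
python3 c.py
```

```text
scene [ 0.45  -0.556  0.   ]
side [ 0.455 -0.542  0.   ]
scene [ 0.384 -0.882  0.   ]
side [ 0.388 -0.753  0.   ]
scene [array([ 0.545, -1.135,  0.2  ]), array([ 0.496, -1.013,  0.25 ]), array([ 0.446, -0.892,  0.3  ]), array([ 0.396, -0.77 ,  0.35 ])]
side [array([ 0.55 , -1.543,  0.2  ]), array([ 0.495, -1.259,  0.25 ]), array([ 0.441, -0.975,  0.3  ]), array([ 0.386, -0.69 ,  0.35 ])]
[ 0.48  -0.213 -0.069]
```

>>> move_arm([
  [0.5,[0.04,-0.02,-0.04],[0,0,-0.18]],
  [0.5,[0.095,-0.042,-0.07],[0,0,-0.36]],
  [0.5,[0.15,-0.067,-0.07],[0,0,-0.54]],
  [0.5,[0.205,-0.091,-0.07],[0,0,-0.72]],
  [0.5,[0.26,-0.115,-0.07],[0,0,-0.9]],
], newtons=40)

```text
time: 3.08
tcp_pos: [0.3969, -0.443, 0.3018]
tool_rot: [2.609, 1.748, 0.0]
ft_force: [0.5, -0.9, 0.4]
finger_gap: 0.501
```

```bash
python3 -c "
from h import *
st=readout.state();R=Ro.from_rotvec(st['tool_rot']).as_matrix();print(st['tcp_pos'],R)
print(R.T@(np.array([.575,-.28,.30])-st['tcp_pos']))"
```

```text
[ 0.39688853 -0.44300531  0.30180365] [[ 3.80221378e-01  9.24895171e-01  7.90762201e-04]
 [ 9.24895346e-01 -3.80220663e-01 -9.20193293e-04]
 [-5.50418205e-04  1.08124944e-03 -9.99999264e-01]]
[0.21848563 0.1027545  0.0017945 ]
```

>>> move_arm([
  [0.5,[0.055,0.026,0],[0,0,0]],
  [0.5,[0.11,0.051,0],[0,0,0]],
  [0.5,[0.165,0.077,0],[0,0,0]],
  [0.5,[0.218,0.103,0],[0,0,0]],
  [0.5,[0.218,0.103,0],[0,0,0]],
])

```text
time: 3.7
tcp_pos: [0.5793, -0.2747, 0.3013]
tool_rot: [-2.602, -1.756, -0.008]
ft_force: [-0.0, 0.2, 0.2]
finger_gap: 0.498
```

```bash
cat > d.py <<'E'
from h import *
import sys
np.set_printoptions(precision=4,suppress=True)
st=readout.state();w=get_image("wrist");cv2.imwrite(f"pics/{sys.argv[1]}.png",w["color"])
print(st["tcp_pos"],st["tool_rot"],st["time"])
np.savez("last.npz",st=st,w=w)
Z=dict(bracket_middle=.052,strip_channel=.052,post=.0535,spring=.048,hook_toe=.0275,sleeve=.048,loop=.048,spring_block=0)
for th in sys.argv[2:]:
    l=finder.landmark_of(w,th)
    for q in l[:2]: print(th,np.round(q["at"],1),atz(w,q["at"],Z[th],st),round(q["p"],2))
E
python3 d.py w1 bracket_middle strip_channel post spring hook_toe sleeve loop spring_block
```

```text
[ 0.5793 -0.2747  0.3013] [-2.6021 -1.7563 -0.008 ] 3.7
bracket_middle [191.3 201. ] [ 0.4665 -0.2622  0.052 ] 0.76
strip_channel [189.9 220.1] [ 0.4539 -0.2835  0.052 ] 0.83
strip_channel [326.6   6.5] [ 0.6906 -0.1243  0.052 ] 0.69
post [192.2  35.5] [ 0.5481 -0.0973  0.0535] 0.89
spring [343.1 235.9] [ 0.6224 -0.3755  0.048 ] 0.73
hook_toe [343.  229.9] [ 0.6257 -0.3764  0.0275] 0.62
sleeve [342.6 173.6] [ 0.6475 -0.2998  0.048 ] 0.72
sleeve [190.6 201. ] [ 0.4643 -0.2625  0.048 ] 0.15
loop [343.2 148.3] [ 0.6579 -0.2718  0.048 ] 0.87
loop [189.3 201.6] [ 0.4624 -0.2626  0.048 ] 0.43
spring_block [316.3 199.9] [ 0.607  -0.3329  0.    ] 0.94
```

View pics/w1.png

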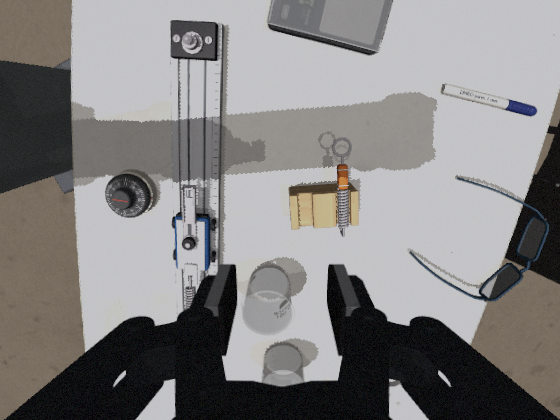

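The wrist view shows the post at (192,36), the strip at about (190,200), the spring from hook (343,232) to loop (343,148) with the sleeve at (343,175), and the timer at (129,195). I'll zoom in on the strip and the spring.

```bash
python3 -c "
import cv2,numpy as np
a=cv2.imread('pics/w1.png');s=a[165:255,160:220];t=a[130:240,310:375]
f=lambda i:cv2.resize(i,(int(i.shape[1]*590/i.shape[0]),590),interpolation=cv2.INTER_CUBIC)
cv2.imwrite('pics/v2.png',np.hstack([f(s),f(t)]))"
```

```text
(no output)
```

View pics/v2.png

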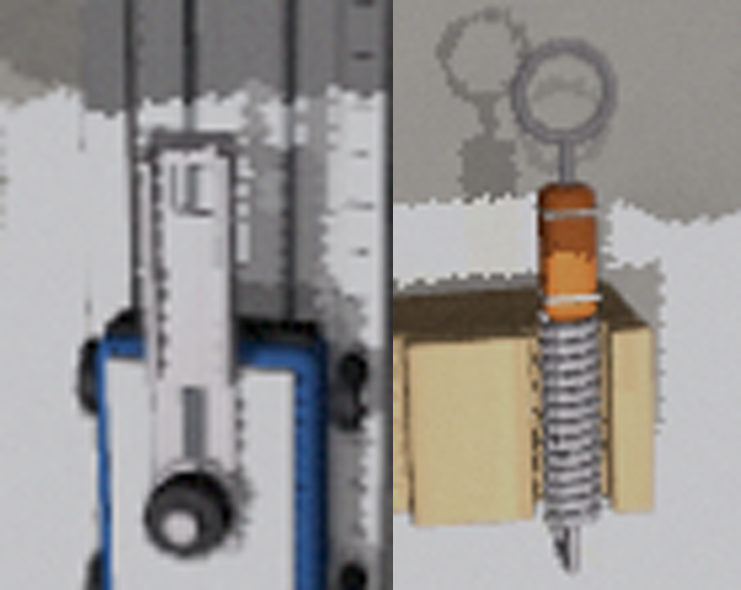

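```bash
cat > e.py <<'E'
from h import *
np.set_printoptions(precision=4,suppress=True)
L=np.load("last.npz",allow_pickle=True);st=L["st"].item();w=L["w"].item()
A=lambda px,z:atz(w,px,z,st)[:2]
hole=A((189.1,194),.052);screw=A((188.7,242.8),.064);post=A((192.2,35.5),.0535);ph=A((191.5,40),.062)
u=(post-screw)/np.linalg.norm(post-screw)
print("hole",hole,"screw",screw,"post",post,ph,"len",np.linalg.norm(post-screw),"ang",np.degrees(np.arctan2(u[1],u[0])))
print("x_h from post",180-1e3*(post-hole)@u,"from screw",-53+1e3*(hole-screw)@u, "lat",1e3*np.cross(u,hole-screw))
lp=A((342.1,147.2),.048);ce=A((343.4,226.9),.055);s1=A((342.6,164.9),.054);s2=A((343.4,189.7),.054)
v=(lp-ce);print("spring",lp,ce,s1,s2,"ang",np.degrees(np.arctan2(v[1],v[0])),"len lp-ce(98)",np.linalg.norm(v)*1e3,"sl",np.linalg.norm(s1-s2))
v/=np.linalg.norm(v);s=(lp-.035*v);print("sleeve",s,(s1+s2)/2)
R=Ro.from_rotvec(st["tool_rot"]).as_matrix();print(np.degrees(np.arctan2(R[1,0],R[0,0])))
s=(s+(s1+s2)/2)/2;print("shift",R.T@(np.r_[s,.029]-st["tcp_pos"]))
E
python3 e.py
```

```text
hole [ 0.468  -0.2534] screw [ 0.444  -0.3067] post [ 0.5481 -0.0973] [ 0.5469 -0.1033] len 0.23384419841351028 ang 63.563031594946665
x_h from post 4.552060970002685 from screw 5.396259383512962 lat 2.31420009720654
spring [ 0.6571 -0.2701] [ 0.6263 -0.3613] [ 0.6502 -0.2886] [ 0.6415 -0.3171] ang 71.33931352707887 len lp-ce(98) 96.23271443360228 sl 0.029764988981511017
sleeve [ 0.6459 -0.3033] [ 0.6458 -0.3028]
68.03381042742322
shift [-0.0029  0.0721  0.2724]e.py:8: DeprecationWarning: Arrays of 2-dimensional vectors are deprecated. Use arrays of 3-dimensional vectors instead. (deprecated in NumPy 2.0)
  print("x_h from post",180-1e3*(post-hole)@u,"from screw",-53+1e3*(hole-screw)@u, "lat",1e3*np.cross(u,hole-screw))
```

>>> move_arm([
  [0.5,[0,0.035,0.05],[0,0,-0.058]],
  [0.5,[-0.002,0.072,0.11],[0,0,-0.058]],
  [0.5,[-0.002,0.072,0.17],[0,0,-0.058]],
  [0.5,[-0.002,0.072,0.2],[0,0,-0.058]],
  [0.5,[-0.002,0.072,0.2],[0,0,-0.058]],
])

```text
time: 4.78
tcp_pos: [0.6365, -0.312, 0.0966]
tool_rot: [-2.558, -1.811, 0.008]
ft_force: [-0.2, -0.0, 1.4]
finger_gap: 0.502
```

```bash
python3 d.py w2 sleeve loop spring
```

```text
[ 0.6365 -0.312   0.0966] [-2.5577 -1.8106  0.0076] 4.775
sleeve [293.1 220. ] [ 0.6469 -0.3012  0.048 ] 0.78
loop [291.5 165.2] [ 0.6566 -0.2697  0.048 ] 0.61
spring [293.5 329.5] [ 0.6221 -0.3754  0.048 ] 0.96
```

View pics/w2.png

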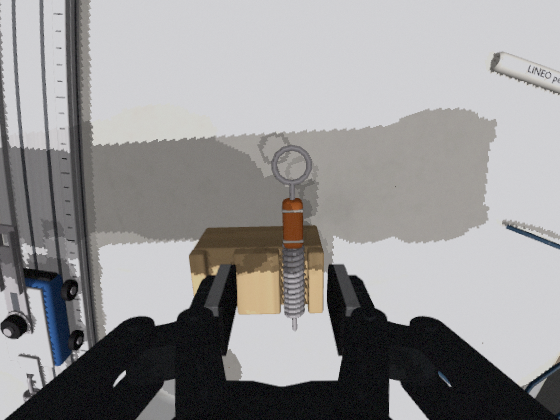

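The view shows the sleeve at (293,222) and the loop at (291,165), with the coil in the groove. The sleeve lies about 13 mm ahead and 6 mm to the side of the tool.

>>> move_arm([
  [0.5,[0.0128,0.0062,0.01],[0,0,0]],
  [0.5,[0.0128,0.0062,0.04],[0,0,0]],
  [0.5,[0.0128,0.0062,0.0676],[0,0,0]],
  [0.5,[0.0128,0.0062,0.0676],[0,0,0]],
  [0.5,[0.0128,0.0062,0.0676],[0,0,0]],
])

```text
time: 5.6
tcp_pos: [0.6518, -0.3022, 0.0351]
tool_rot: [2.561, 1.816, 0.003]
ft_force: [0.3, -0.5, -0.1]
finger_gap: 0.499
```

```bash
cat > s.py <<'E'
from h import *
np.set_printoptions(precision=4,suppress=True)
st=readout.state();R=Ro.from_rotvec(st["tool_rot"]).as_matrix()
print("t",st["time"],"tcp",st["tcp_pos"],"F",st["ft_force"],"gap",st["finger_gap"],"dq",np.abs(st["dq"]).max());print(R)
E
python3 s.py
```

```text
t 5.6 tcp [ 0.6518 -0.3022  0.0351] F [ 0.2884 -0.4706 -0.0699] gap 0.49895802162882097 dq 0.01848658028991574
[[ 0.331   0.9436  0.0025]
 [ 0.9436 -0.331  -0.0005]
 [ 0.0004  0.0025 -1.    ]]
```

>>> move_arm([
  [0.5,[0,0,0.003],[0,0,0]],
  [0.5,[0,0,0.003],[0,0,0]],
  [0.5,[0,0,0.003],[0,0,0]],
])

```text
time: 5.98
tcp_pos: [0.6506, -0.3028, 0.0313]
tool_rot: [2.563, 1.815, 0.001]
ft_force: [0.0, -0.1, -0.1]
finger_gap: 0.502
```

```bash
python3 s.py
```

```text
t 5.975 tcp [ 0.6506 -0.3028  0.0313] F [ 0.0083 -0.1359 -0.1193] gap 0.5022418595325848 dq 0.0038302411387242594
[[ 0.3318  0.9434  0.0008]
 [ 0.9434 -0.3318 -0.0004]
 [-0.0001  0.0009 -1.    ]]
```

>>> move_arm([
  [0.5,[0,-0.0043,0.002],[0,0,-0.01]],
  [0.5,[0,-0.0043,0.002],[0,0,-0.01]],
  [0,[0,-0.0043,0.002],[0,0,-0.01]],
  [0,[0,-0.0043,0.002],[0,0,-0.01]],
  [0,[0,-0.0043,0.002],[0,0,-0.01]],
], newtons=45)

```text
time: 6.6
tcp_pos: [0.6463, -0.3011, 0.0288]
tool_rot: [2.554, 1.829, 0.0]
ft_force: [0.6, -0.8, 0.2]
finger_gap: 0.134
```

>>> move_arm([
  [0,[0,0,0],[0,0,0]],
  [0,[0,0,0],[0,0,0]],
])

```text
time: 6.85
tcp_pos: [0.6463, -0.3012, 0.0288]
tool_rot: [2.554, 1.829, 0.0]
ft_force: [0.0, 0.3, 0.1]
finger_gap: 0.13
```

```bash
python3 s.py
```

```text
t 6.85 tcp [ 0.6463 -0.3012  0.0288] F [0.0186 0.2788 0.1426] gap 0.13021341296056788 dq 0.001013792304308907
[[ 0.3221  0.9467  0.0001]
 [ 0.9467 -0.3221 -0.    ]
 [ 0.      0.0001 -1.    ]]
```

>>> move_arm([
  [0,[0,0,-0.02],[0,0,0]],
  [0,[0,0,-0.05],[0,0,0]],
  [0,[0,0,-0.0725],[0,0,0]],
  [0,[0.008,-0.03,-0.0725],[0,0,0.04]],
  [0,[0.02,-0.07,-0.0725],[0,0,0.08]],
])

```text
time: 7.48
tcp_pos: [0.5871, -0.2601, 0.1031]
tool_rot: [2.625, 1.721, 0.003]
ft_force: [-0.5, 0.6, -1.0]
finger_gap: 0.126
```

```bash
cat >> s.py <<'E'
import sys
if len(sys.argv)>1:
    O=np.array([0.4678,-0.2588]);u=np.array([.4453,.8954])
    if len(sys.argv)>3: pass
    x,y,z=[float(a)/1e3 for a in sys.argv[1:4]]   # track coords of grasp pt, axis height
    v=np.array([-u[1],u[0]]);T=np.r_[O+x*u+y*v,z-.0187]
    print("shift",R.T@(T-st["tcp_pos"]),"turn z",np.arctan2(R[1,0],R[0,0])-np.arctan2(u[1],u[0]))
E
python3 s.py 72 0 119
```

```text
t 7.475 tcp [ 0.5871 -0.2601  0.1031] F [-0.4547  0.6058 -1.0275] gap 0.12592535778979486 dq 0.9081884945099361
[[ 0.399   0.9169  0.0032]
 [ 0.9169 -0.399  -0.0013]
 [ 0.0001  0.0034 -1.    ]]
shift [ 0.0255 -0.1062  0.0024] turn z 0.05105664614301575
```

>>> move_arm([
  [0,[0.012,-0.05,0],[0,0,0.04]],
  [0,[0.02,-0.085,0],[0,0,0.05]],
  [0,[0.025,-0.104,0],[0,0,0.05]],
  [0,[0.025,-0.104,0],[0,0,0.05]],
  [0,[0.025,-0.104,0],[0,0,0.05]],
])

```text
time: 8.1
tcp_pos: [0.5022, -0.1964, 0.1022]
tool_rot: [2.666, 1.657, 0.002]
ft_force: [1.0, -0.7, -0.2]
finger_gap: 0.132
```

```bash
python3 s.py 72 0 119; python3 d.py w3 post bracket_middle loop sleeve hook_toe strip_channel
```

```text
t 8.1 tcp [ 0.5022 -0.1964  0.1022] F [ 0.9534 -0.6798 -0.1696] gap 0.13232993532563866 dq 0.01431997034096688
[[ 0.4425  0.8968  0.0024]
 [ 0.8968 -0.4425 -0.0011]
 [ 0.0001  0.0027 -1.    ]]
shift [ 0.0008 -0.003   0.0019] turn z 0.0030954325026322227
[ 0.5022 -0.1964  0.1022] [2.6662 1.6575 0.0023] 8.1
post [270.6  52.6] [ 0.5438 -0.0987  0.0535] 0.84
sleeve [285.6 302.7] [ 0.4837 -0.24    0.048 ] 0.63
strip_channel [274.6 366.2] [ 0.4544 -0.2819  0.052 ] 0.94
strip_channel [379.1 411.6] [ 0.5061 -0.3593  0.052 ] 0.16
```

View pics/w3.png

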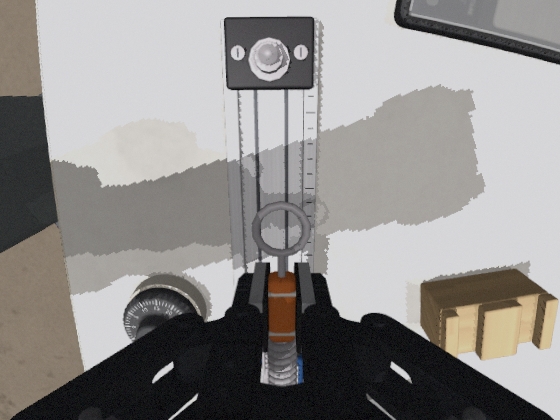

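The spring is held with the loop at (282,228). The post is at (270,55), and the track runs straight up the picture around column 271. The tool therefore sits about 5–6 mm to the right of the track's line.

```bash
sed -i 's/O=np.array.*/O=np.array([0.4661,-0.2580]);u=np.array([.439,.8985])/' s.py
cat > f.py <<'E'
from h import *
np.set_printoptions(precision=4,suppress=True)
L=np.load("last.npz",allow_pickle=True);st=L["st"].item();w=L["w"].item()
R=Ro.from_rotvec(st["tool_rot"]).as_matrix()
O=np.array([0.4661,-0.2580]);u=np.array([.439,.8985])
for n,px,z in [("loop",(282,228),.1209),("sleeve ends f",(282,272),.127),("sleeve back",(282,341),.127),("collar",(270,58),.05),("head",(269,52),.061)]:
    X=atz(w,px,z,st);d=X[:2]-O;print(n,"tool",(R.T@(X-st["tcp_pos"])),"track",1e3*d@u,1e3*(u[0]*d[1]-u[1]*d[0]))
E
python3 f.py; python3 s.py 71 0 84
```

```text
loop tool [ 0.0337 -0.0001 -0.0187] track 104.9039061546293 -5.386854476216805
sleeve ends f tool [ 0.0177 -0.0001 -0.0248] track 88.97298649767139 -5.322863836460308
sleeve back tool [-0.015  -0.0001 -0.0248] track 56.2850903948293 -5.239016705645784
collar tool [ 0.1038 -0.0065  0.0522] track 175.0347906314217 0.567576207578413
head tool [ 0.1053 -0.0067  0.0412] track 176.52626597365216 0.7199748565322878
t 8.45 tcp [ 0.5012 -0.1957  0.1011] F [ 0.2924  0.4501 -1.3784] gap 0.128297911678832 dq 0.008373987688691908
[[ 0.4425  0.8968  0.0001]
 [ 0.8968 -0.4425  0.0002]
 [ 0.0002 -0.     -1.    ]]
shift [-0.0004 -0.0042  0.0358] turn z -0.0039050507799169853
```

>>> move_arm([
  [0,[-0.0034,-0.0042,0.015],[0,0,-0.004]],
  [0,[-0.0034,-0.0042,0.03],[0,0,-0.004]],
  [0,[-0.0034,-0.0042,0.0358],[0,0,-0.004]],
  [0,[-0.0034,-0.0042,0.0358],[0,0,-0.004]],
  [0,[-0.0034,-0.0042,0.0358],[0,0,-0.004]],
])

```text
time: 9.07
tcp_pos: [0.496, -0.1966, 0.0656]
tool_rot: [2.664, 1.665, 0.001]
ft_force: [-0.9, 1.5, -0.4]
finger_gap: 0.132
```

```bash
sed -i 's/O=np.array.*/O=np.array([0.4643,-0.2616]);u=np.array([.439,.8985])/' s.py f.py; python3 s.py 72 0 78
python3 - <<'E'
from h import *
P=get_image("side");cv2.imwrite("pics/side4.png",cv2.resize(P["color"][190:300,230:380],None,fx=5,fy=5,interpolation=cv2.INTER_CUBIC))
E
```

```text
t 9.075 tcp [ 0.496  -0.1966  0.0656] F [-0.8655  1.5022 -0.3895] gap 0.13249538622640317 dq 0.005848344518476082
[[ 0.4384  0.8988  0.0007]
 [ 0.8988 -0.4384 -0.0001]
 [ 0.0002  0.0006 -1.    ]]
shift [-0.0003  0.      0.0063] turn z 0.000704612530578963
```

View pics/side4.png

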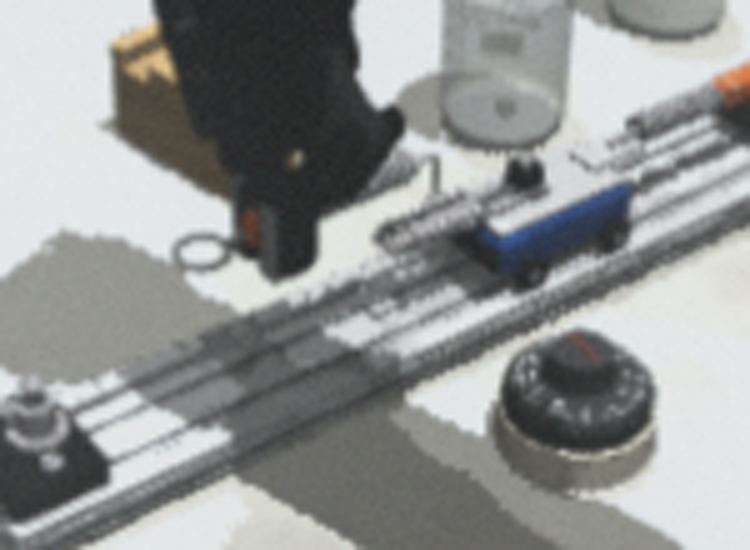

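The side view shows the hook at (435,190), just above the strip, which runs from (385,240) to (480,205). It's roughly over the strip, so I'll lower it and feel for contact.

>>> move_arm([
  [0,[0,0,0.004],[0,0,0]],
  [0,[0,0,0.007],[0,0,0]],
  [0,[0,0,0.007],[0,0,0]],
  [0,[0,0,0.007],[0,0,0]],
])

```text
time: 9.62
tcp_pos: [0.4956, -0.1966, 0.0584]
tool_rot: [-2.664, -1.665, -0.0]
ft_force: [1.1, 0.6, 0.1]
finger_gap: 0.131
```

```bash
python3 s.py 72 0 75; python3 s.py|head -1
python3 - <<'E'
from h import *
P=get_image("side");s=[readout.state() for _ in range(3)];print([x["ft_force"].round(2) for x in s])
O=np.array([0.4643,-0.2616]);u=np.array([.439,.8985])
f=lambda x,z:np.r_[O+x*u,z]
print(proj(P,[f(-.003,.0637),f(0,.052),f(.0155,.052),f(.18,.0535)]))
for t in("hook_toe","bracket_middle","post"):
    l=finder.landmark_of(P,t);print(t,[(q["at"],q["p"]) for q in l[:2]])
E
```

```text
t 9.625 tcp [ 0.4956 -0.1966  0.0584] F [1.1473 0.5787 0.0835] gap 0.13064068609492857 dq 0.004006610278461558
[[ 0.4385  0.8987 -0.    ]
 [ 0.8987 -0.4385  0.    ]
 [ 0.     -0.     -1.    ]]
shift [-0.0001  0.0004  0.0021] turn z 0.0005658758007434095
t 9.625 tcp [ 0.4956 -0.1966  0.0584] F [1.1473 0.5787 0.0835] gap 0.13064068609492857 dq 0.004006610278461558
[array([-0.26, -0.02, -0.53]), array([-0.26, -0.02, -0.53]), array([-0.26, -0.02, -0.53])]
[[315.82581236 229.31587684]
 [314.4732307  234.55988457]
 [308.37712839 237.19982595]
 [236.35048569 267.55475488]]
hook_toe [([318.1, 233.9], 0.54)]
bracket_middle [([314.5, 237.7], 0.58), ([345.4, 274.1], 0.22)]
post [([237.9, 266.8], 0.87)]
```

```bash
cat > g.py <<'E'
from h import *
import sys
np.set_printoptions(precision=3,suppress=True)
f=[];t=[]
for i in range(int(sys.argv[1]) if len(sys.argv)>1 else 4):
    get_image("wrist");s=readout.state();f.append(np.r_[s["ft_force"],s["wrist_torque"]]);t.append(s["tcp_pos"])
O=np.array([0.4643,-0.2616]);u=np.array([.439,.8985]);F=np.mean(f,0);T=np.mean(t,0)
c=lambda a:np.array([a[:2]@u,u[0]*a[1]-u[1]*a[0],a[2]])
d=T.copy();d[:2]-=O
print("time",s["time"],"grasp track mm",1e3*(c(d)+[0,0,.0187]),"F track",c(F[:3]),"M",c(F[3:]),"std",np.std(f,0)[:3])
E
python3 g.py 4
```

```text
time 10.025 grasp track mm [72.12   0.36  77.149] F track [-0.086  0.052 -0.579] M [ 0.016 -0.039  0.013] std [0.733 0.193 0.684]
```

>>> move_arm([
  [0,[0,0,0.002],[0,0,0]],
  [0,[0,0,0.002],[0,0,0]],
])

```text
time: 10.28
tcp_pos: [0.4954, -0.1965, 0.0561]
tool_rot: [-2.664, -1.664, 0.0]
ft_force: [0.3, -0.0, -0.3]
finger_gap: 0.13
```

```bash
python3 g.py 4
```

```text
time 10.475 grasp track mm [72.119  0.478 74.998] F track [-0.013 -0.075 -0.397] M [ 0.005 -0.028  0.023] std [0.687 0.509 0.447]
```

>>> move_arm([
  [0,[0,0,0.001],[0,0,0]],
  [0,[0,0,0.001],[0,0,0]],
])

```text
time: 10.72
tcp_pos: [0.4955, -0.1966, 0.0553]
tool_rot: [-2.664, -1.664, 0.0]
ft_force: [-0.0, 0.3, 0.0]
finger_gap: 0.129
```

```bash
python3 g.py 4
```

```text
time 10.925 grasp track mm [72.115  0.423 74.07 ] F track [-0.203 -0.038 -0.695] M [-0.025 -0.015 -0.004] std [0.219 0.594 0.282]
```

>>> move_arm([
  [0,[0,0,0.001],[0,0,0]],
  [0,[0,0,0.001],[0,0,0]],
])

```text
time: 11.18
tcp_pos: [0.4958, -0.1967, 0.0545]
tool_rot: [2.664, 1.665, 0.0]
ft_force: [0.8, -0.1, 0.7]
finger_gap: 0.13
```

```bash
python3 g.py 4
```

```text
time 11.375 grasp track mm [72.166  0.279 73.184] F track [ 0.379 -0.153 -0.385] M [ 0.014 -0.024 -0.009] std [0.587 0.226 0.366]
```

>>> move_arm([
  [0,[0,0,0.001],[0,0,0]],
  [0,[0,0,0.001],[0,0,0]],
])

```text
time: 11.62
tcp_pos: [0.4959, -0.1966, 0.0537]
tool_rot: [2.664, 1.665, 0.0]
ft_force: [0.3, 0.4, 2.1]
finger_gap: 0.13
```

```bash
python3 g.py 4
```

```text
time 11.825 grasp track mm [72.246  0.191 72.328] F track [0.37  0.135 2.151] M [ 0.059  0.079 -0.055] std [0.698 0.271 0.381]
```

>>> move_arm([
  [0,[0,0,0.001],[0,0,0]],
  [0,[0,0,0.001],[0,0,0]],
])

```text
time: 12.08
tcp_pos: [0.496, -0.1966, 0.0527]
tool_rot: [2.664, 1.665, 0.001]
ft_force: [-0.3, 0.4, 4.3]
finger_gap: 0.135
```

```bash
python3 g.py 4
```

```text
time 12.275 grasp track mm [72.341  0.094 71.411] F track [0.889 0.762 4.716] M [ 0.168  0.151 -0.025] std [0.043 0.165 0.286]
```

>>> move_arm([
  [0,[0,0,-0.0012],[0,0,0]],
  [0,[0.0025,0,-0.0012],[0,0,0]],
  [0,[0.005,0,-0.0012],[0,0,0]],
  [0,[0.005,0,-0.0012],[0,0,0]],
])

```text
time: 12.78
tcp_pos: [0.4974, -0.1924, 0.0533]
tool_rot: [-2.664, -1.664, 0.001]
ft_force: [-0.5, -1.3, 2.3]
finger_gap: 0.131
```

```bash
python3 g.py 4
```

```text
time 12.975 grasp track mm [76.734  0.634 72.092] F track [-1.802 -0.14   1.848] M [-0.001  0.543 -0.011] std [0.809 0.457 0.309]
```

>>> move_arm([
  [0,[0.0015,0,0],[0,0,0]],
  [0,[0.0015,0,0],[0,0,0]],
])

```text
time: 13.22
tcp_pos: [0.4987, -0.1903, 0.0536]
tool_rot: [-2.664, -1.665, -0.001]
ft_force: [1.0, 0.1, 1.9]
finger_gap: 0.132
```

```bash
python3 g.py 4
```

```text
time 13.425 grasp track mm [79.262  0.435 72.312] F track [0.185 0.73  1.932] M [0.016 0.278 0.007] std [0.545 0.549 0.37 ]
```

>>> move_arm([
  [0,[0.001,0,0],[0,0,0]],
  [0,[0.001,0,0],[0,0,0]],
])

```text
time: 13.68
tcp_pos: [0.4989, -0.1898, 0.0536]
tool_rot: [2.664, 1.665, 0.0]
ft_force: [-0.7, -1.5, 1.6]
finger_gap: 0.136
```

```bash
python3 g.py 4
```

```text
time 13.875 grasp track mm [79.712  0.394 72.284] F track [-0.805 -0.259  2.183] M [ 0.029  0.299 -0.002] std [0.486 0.221 0.377]
```

>>> move_arm([
  [0,[0.001,0,0],[0,0,0]],
  [0,[0.001,0,0],[0,0,0]],
])

```text
time: 14.12
tcp_pos: [0.4993, -0.189, 0.0536]
tool_rot: [-2.664, -1.665, -0.0]
ft_force: [-0.6, -1.2, 2.0]
finger_gap: 0.131
```

```bash
python3 g.py 4
```

```text
time 14.325 grasp track mm [80.693  0.423 72.283] F track [-0.534  0.288  1.579] M [0.003 0.338 0.006] std [0.426 0.594 0.331]
```

Still sliding on the strip, so I'll continue.

>>> move_arm([
  [0,[0.001,0,0],[0,0,0]],
  [0,[0.001,0,0],[0,0,0]],
])

```text
time: 14.58
tcp_pos: [0.5, -0.1876, 0.0536]
tool_rot: [-2.664, -1.665, -0.001]
ft_force: [0.5, -0.1, 1.3]
finger_gap: 0.13
```

```bash
python3 g.py 4
```

```text
time 14.775 grasp track mm [82.14   0.464 72.239] F track [0.274 0.066 1.617] M [-0.031  0.116  0.008] std [0.172 0.386 0.602]
```

>>> move_arm([
  [0,[0.001,0,0],[0,0,0]],
  [0,[0.001,0,0],[0,0,0]],
])

```text
time: 15.02
tcp_pos: [0.5003, -0.1868, 0.0535]
tool_rot: [-2.664, -1.665, -0.0]
ft_force: [1.2, -0.4, 1.4]
finger_gap: 0.134
```

```bash
python3 g.py 4
```

```text
time 15.225 grasp track mm [82.967  0.519 72.228] F track [0.611 0.236 0.808] M [ 0.011 -0.006  0.01 ] std [0.192 0.483 0.362]
```

>>> move_arm([
  [0,[0.001,0,0],[0,0,0]],
  [0,[0.001,0,0],[0,0,0]],
])

```text
time: 15.48
tcp_pos: [0.5006, -0.1862, 0.0535]
tool_rot: [-2.664, -1.664, -0.0]
ft_force: [1.0, -0.6, 0.2]
finger_gap: 0.128
```

```bash
python3 g.py 4
```

```text
time 15.675 grasp track mm [83.713  0.544 72.168] F track [ 0.5   -0.113  0.032] M [-0.007 -0.02  -0.011] std [0.435 0.657 0.642]
```

>>> move_arm([
  [0,[0,0,0.001],[0,0,0]],
  [0,[0,0,0.0015],[0,0,0]],
  [0,[0,0,0.0015],[0,0,0]],
])

```text
time: 16.05
tcp_pos: [0.5012, -0.1857, 0.0522]
tool_rot: [2.664, 1.665, 0.002]
ft_force: [0.6, 1.5, 0.4]
finger_gap: 0.13
```

```bash
python3 g.py 4
```

```text
time 16.25 grasp track mm [84.433  0.2   70.832] F track [ 2.268 -0.193  0.342] M [-0.024 -0.386  0.018] std [0.111 0.266 0.207]
```

>>> move_arm([
  [0,[0.001,0,0],[0,0,0]],
  [0,[0.001,0,0.0015],[0,0,0]],
  [0,[0.001,0,0.003],[0,0,0]],
  [0,[0.001,0,0.003],[0,0,0]],
])

```text
time: 16.75
tcp_pos: [0.5012, -0.1848, 0.0487]
tool_rot: [-2.664, -1.665, -0.001]
ft_force: [2.0, 2.5, 0.1]
finger_gap: 0.13
```

```bash
python3 g.py 4
```

```text
time 16.95 grasp track mm [85.118  0.517 67.574] F track [ 3.3   -1.08  -1.096] M [-0.144 -0.779  0.063] std [0.642 0.152 0.501]
```

>>> move_arm([
  [0,[0.0013,0.0003,0],[0,0,0]],
  [0,[0.0013,0.0003,0.002],[0,0,0]],
  [0,[0.0013,0.0003,0.004],[0,0,0]],
  [0,[0.0013,0.0003,0.0055],[0,0,0]],
  [0,[0.0013,0.0003,0.0055],[0,0,0]],
])

```text
time: 17.58
tcp_pos: [0.5016, -0.1847, 0.0433]
tool_rot: [-2.665, -1.664, 0.001]
ft_force: [0.1, 0.6, -0.5]
finger_gap: 0.133
```

```bash
python3 g.py 4
```

```text
time 17.775 grasp track mm [85.516  0.261 62.121] F track [ 0.385  0.03  -0.775] M [-0.048 -0.208  0.016] std [0.25  0.452 0.311]
```

The hook is through the hole: it's 10.7 mm below the strip contact height, with the side force gone. Next I'll tilt the loop end up and start the stretch.

>>> move_arm([
  [0,[0.0013,0,-0.0015],[0,0.035,0]],
  [0,[0.0025,0,-0.003],[0,0.07,0]],
  [0,[0.006,0,-0.003],[0,0.07,0]],
  [0,[0.012,0,-0.003],[0,0.07,0]],
  [0,[0.012,0,-0.003],[0,0.07,0]],
])

```text
time: 18.4
tcp_pos: [0.507, -0.173, 0.0465]
tool_rot: [-2.63, -1.646, -0.09]
ft_force: [-0.2, -1.7, -0.7]
finger_gap: 0.128
```

```bash
python3 g.py 4; python3 s.py
```

```text
time 18.6 grasp track mm [97.778  0.384 65.157] F track [-2.028  0.102 -0.698] M [ 0.061  0.471 -0.028] std [0.379 0.159 0.341]
t 18.6 tcp [ 0.5069 -0.1737  0.0465] F [-0.691  -2.0089 -0.4576] gap 0.1280750407715834 dq 0.004611902962503148
[[ 0.4374  0.8987  0.03  ]
 [ 0.8966 -0.4385  0.0625]
 [ 0.0693 -0.0004 -0.9976]]
```

>>> move_arm([
  [0,[0.008,0,0.0006],[0,0,0]],
  [0,[0.016,0,0.0011],[0,0,0]],
  [0,[0.024,0,0.0017],[0,0,0]],
  [0,[0.032,0,0.0022],[0,0,0]],
  [0,[0.036,0,0.0025],[0,0,0]],
])

```text
time: 19.23
tcp_pos: [0.523, -0.1409, 0.0466]
tool_rot: [-2.631, -1.645, -0.091]
ft_force: [-3.1, -3.7, 1.1]
finger_gap: 0.134
```

```bash
python3 g.py 4;python3 d.py w5 post loop
python3 - <<'E'
from h import *
P=get_image("side");a=P["color"][190:300,210:360];w=cv2.imread("pics/w5.png")[140:330,180:380]
f=lambda i:cv2.resize(i,(int(i.shape[1]*400/i.shape[0]),400),interpolation=cv2.INTER_CUBIC)
cv2.imwrite("pics/v5.png",cv2.resize(np.hstack([f(a),f(w)]),None,fx=.82,fy=.82))
E
```

```text
time 19.425 grasp track mm [134.031   0.28   65.286] F track [-4.584  1.293  1.135] M [ 0.189  1.203 -0.096] std [0.336 0.455 0.325]
[ 0.5227 -0.1416  0.0466] [-2.6321 -1.6439 -0.0911] 19.425
post [279.  183.4] [ 0.5423 -0.0983  0.0535] 0.84
```

View pics/v5.png

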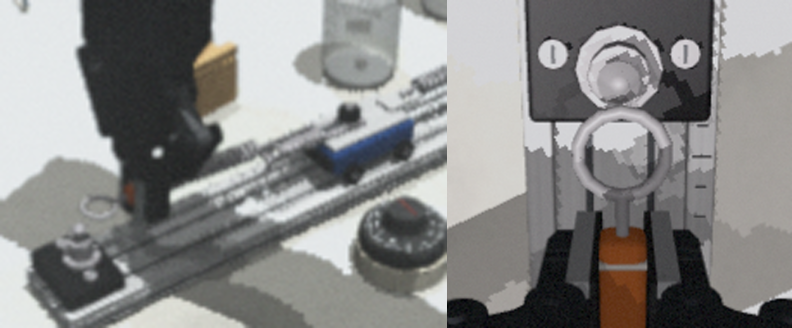

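The side view shows the cart drawn out with the spring hooked. In the wrist view the loop at (281,230) lines up sideways with the post's head at (279,185), so I only need the distance ahead.

```bash
cat > f2.py <<'E'
from h import *
np.set_printoptions(precision=4,suppress=True)
L=np.load("last.npz",allow_pickle=True);st=L["st"].item();w=L["w"].item()
O=np.array([0.4643,-0.2616]);u=np.array([.439,.8985])
for n,px,z in [("loop",(281.4,229.8),.0677),("head",(279.1,185.2),.061),("post net",(279,183.4),.0535),("collar",(279.2,182.5),.050)]:
    d=atz(w,px,z,st)[:2]-O;print(n,1e3*d@u,1e3*(u[0]*d[1]-u[1]*d[0]))
E
python3 f2.py
```

```text
loop 165.04336939373795 0.55396471000356
head 181.48986845389072 1.4908340310227226
post net 181.0224674065886 1.5893904191378732
collar 180.8577294089498 1.5309977716447682
```

>>> move_arm([
  [0,[0.006,-0.0005,0.0004],[0,0,0]],
  [0,[0.012,-0.001,0.0008],[0,0,0]],
  [0,[0.016,-0.001,0.0011],[0,0,0]],
  [0,[0.016,-0.001,0.0011],[0,0,0]],
])

```text
time: 20.12
tcp_pos: [0.5294, -0.127, 0.0468]
tool_rot: [-2.633, -1.645, -0.092]
ft_force: [-2.9, -5.3, 1.3]
finger_gap: 0.132
```

```bash
python3 g.py 3;python3 d.py w6 post
python3 - <<'E'
from h import *
w=cv2.imread("pics/w6.png")[150:290,200:360]
cv2.imwrite("pics/v6.png",cv2.resize(w,None,fx=3,fy=3,interpolation=cv2.INTER_CUBIC))
E
```

```text
time 20.275 grasp track mm [149.122   0.557  65.445] F track [-5.452 -0.014  0.998] M [ 0.047  1.491 -0.017] std [0.421 0.376 0.513]
[ 0.5292 -0.1275  0.0467] [-2.6332 -1.6445 -0.0916] 20.275
post [281.2 217.5] [ 0.5432 -0.0978  0.0535] 0.95
```

View pics/v6.png

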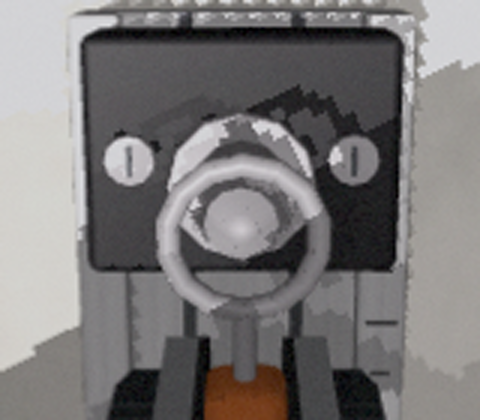

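The loop is around the head in this view: loop centre (281,229), head (280,225). I'll check that at their true heights.

```bash
sed -i 's/for n,px,z in .*/for n,px,z in [("loop",(281.3,228.7),.0679),("head",(280.3,224.5),.060),("collar",(280.8,213),.050)]:/' f2.py; python3 f2.py
```

```text
loop 181.06007408541333 0.9648736648762701
head 180.49478210240736 1.3765022434020917
collar 182.87934729571276 1.1861706756284147
```

>>> move_arm([
  [0,[-0.0003,-0.0003,0.002],[0,0,0]],
  [0,[-0.0007,-0.0003,0.004],[0,-0.015,0]],
  [0,[-0.0011,-0.0003,0.006],[0,-0.03,0]],
  [0,[-0.0011,-0.0003,0.006],[0,-0.03,0]],
])

```text
time: 20.88
tcp_pos: [0.529, -0.1277, 0.0408]
tool_rot: [-2.647, -1.654, -0.053]
ft_force: [-2.0, -4.8, 1.5]
finger_gap: 0.13
```

```bash
python3 g.py 3
```

```text
time 21.025 grasp track mm [148.469   0.6    59.579] F track [-5.558 -0.511  1.888] M [-0.012  1.484 -0.019] std [0.535 0.453 0.06 ]
```

>>> move_arm([
  [0,[-0.0003,0,0.002],[0,-0.013,0]],
  [0,[-0.0007,0,0.004],[0,-0.026,0]],
  [0,[-0.001,0,0.006],[0,-0.04,0]],
  [0,[-0.001,0,0.006],[0,-0.04,0]],
])

```text
time: 21.52
tcp_pos: [0.5287, -0.1283, 0.0349]
tool_rot: [2.663, 1.664, -0.0]
ft_force: [-1.4, -5.4, 1.9]
finger_gap: 0.132
```

```bash
python3 g.py 3; python3 d.py w7;  python3 - <<'E'
from h import *
P=get_image("side");a=P["color"][190:300,210:360];w=cv2.imread("pics/w7.png")[140:330,180:380]
f=lambda i:cv2.resize(i,(int(i.shape[1]*400/i.shape[0]),400),interpolation=cv2.INTER_CUBIC)
cv2.imwrite("pics/v7.png",cv2.resize(np.hstack([f(a),f(w)]),None,fx=.82,fy=.82))
E
```

```text
time 21.675 grasp track mm [147.743   0.632  53.595] F track [-5.356 -0.411  2.466] M [-0.014  1.429  0.008] std [0.478 0.207 0.367]
[ 0.5286 -0.1286  0.0349] [ 2.6632  1.6635 -0.0004] 21.675
```

View pics/v7.png

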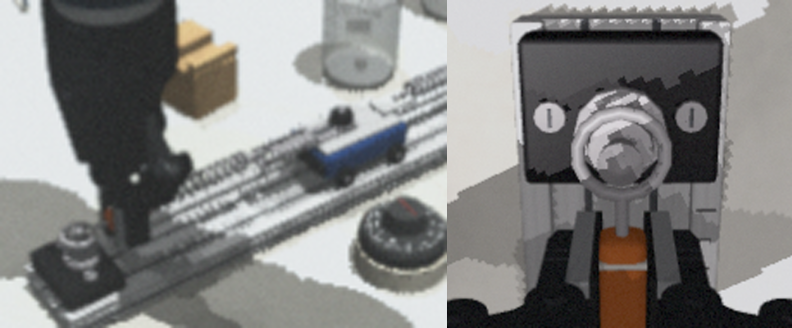

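The loop is round the neck, below the head. I'll ease back until the post carries the pull.

>>> move_arm([
  [0,[-0.002,0,0],[0,0,0]],
  [0,[-0.004,0,0],[0,0,0]],
  [0,[-0.005,0,0],[0,0,0]],
  [0,[-0.005,0,0],[0,0,0]],
])

```text
time: 22.28
tcp_pos: [0.5265, -0.1331, 0.035]
tool_rot: [2.663, 1.663, 0.0]
ft_force: [-2.6, -3.8, 2.5]
finger_gap: 0.129
```

```bash
python3 g.py 3
```

```text
time 22.425 grasp track mm [142.846   0.545  53.675] F track [-5.408  0.414  1.793] M [-0.001  1.341  0.002] std [0.312 0.195 0.411]
```

>>> move_arm([
  [0,[-0.0015,0,0],[0,0,0]],
  [0,[-0.0015,0,0],[0,0,0]],
  [0,[-0.0015,0,0],[0,0,0]],
])

```text
time: 22.8
tcp_pos: [0.5261, -0.1335, 0.0348]
tool_rot: [2.663, 1.664, 0.001]
ft_force: [-0.7, -4.1, 1.9]
finger_gap: 0.133
```

```bash
python3 g.py 4
```

```text
time 23.0 grasp track mm [142.175   0.809  53.509] F track [-4.417 -1.447  1.913] M [-0.234  1.187  0.088] std [0.409 0.326 0.72 ]
```

>>> move_arm([
  [0,[-0.0013,0,0],[0,0,0]],
  [0,[-0.0013,0,0],[0,0,0]],
  [0,[-0.0013,0,0],[0,0,0]],
])

```text
time: 23.38
tcp_pos: [0.5258, -0.1337, 0.0348]
tool_rot: [2.663, 1.665, 0.003]
ft_force: [1.9, -2.4, 1.8]
finger_gap: 0.132
```

```bash
python3 g.py 4
```

```text
time 23.575 grasp track mm [141.9     0.901  53.512] F track [-0.7   -2.672  1.662] M [-0.469  0.439  0.061] std [0.347 0.606 0.292]
```

>>> move_arm([
  [0,[0,0.0009,0],[0,0,0]],
  [0,[0,0.0009,0],[0,0,0]],
  [0.4,[0,0.0009,0],[0,0,0]],
  [0.4,[0,0.0009,0],[0,0,0]],
  [0.4,[0,0.0009,0],[0,0,0]],
])

```text
time: 24.2
tcp_pos: [0.5248, -0.1346, 0.034]
tool_rot: [-2.663, -1.664, 0.002]
ft_force: [-0.0, -0.0, 0.9]
finger_gap: 0.398
```

```bash
python3 g.py 3; python3 d.py w8;  python3 - <<'E'
from h import *
P=get_image("side");a=P["color"][190:300,210:360];w=cv2.imread("pics/w8.png")[140:330,180:380]
f=lambda i:cv2.resize(i,(int(i.shape[1]*400/i.shape[0]),400),interpolation=cv2.INTER_CUBIC)
cv2.imwrite("pics/v8.png",cv2.resize(np.hstack([f(a),f(w)]),None,fx=.82,fy=.82))
E
```

```text
time 24.35 grasp track mm [140.701   0.958  52.927] F track [ 0.066 -0.027  0.244] M [-0.023 -0.03   0.003] std [0.255 0.181 0.501]
[ 0.5254 -0.1348  0.0343] [-2.6641 -1.6642  0.0005] 24.35
```

View pics/v8.png

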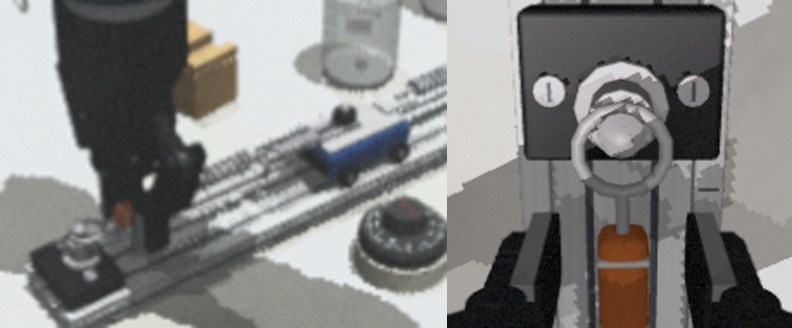

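The fingers are open, the forces are zero and the loop stays around the post. I want a closer look to see whether it sits under the head.

Run:
```python
from h import *
a=cv2.imread("pics/w8.png")[165:265,235:330];b=cv2.imread("pics/w7.png")[165:265,235:330]
P=get_image("side")["color"][225:285,215:300]; f=lambda i:cv2.resize(i,(int(i.shape[1]*280/i.shape[0]),280),interpolation=cv2.INTER_CUBIC)
cv2.imwrite("pics/v9.png",np.vstack([np.hstack([f(b),f(a)]),cv2.resize(f(P),(532,300))]))
```

```text
(no output)
```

View pics/v9.png

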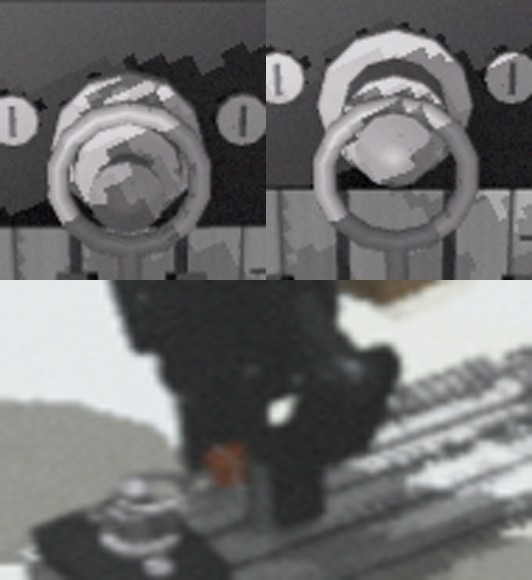

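The loop holds with no force on the tool, but this angle doesn't show whether it sits under the head. I'll retreat upward and look at the post from a lower angle.

>>> move_arm([
  [0.4,[0,0,-0.03],[0,0,0]],
  [0.4,[0,0,-0.06],[0,0,0]],
  [0.4,[0.01,0,-0.085],[0,-0.15,0]],
  [0.4,[0.02,0,-0.085],[0,-0.32,0]],
  [0.4,[0.03,0,-0.085],[0,-0.5,0]],
])

```text
time: 25.12
tcp_pos: [0.5403, -0.1083, 0.1216]
tool_rot: [2.383, 1.484, -0.61]
ft_force: [-0.1, 0.2, -1.4]
finger_gap: 0.404
```

>>> move_arm([
  [0.4,[0,0,0],[0,0,0]],
  [0.4,[0,0,0],[0,0,0]],
  [0.4,[0,0,0],[0,0,0]],
])

```text
time: 25.5
tcp_pos: [0.5381, -0.1103, 0.1199]
tool_rot: [2.389, 1.486, -0.61]
ft_force: [-0.2, 0.1, 0.2]
finger_gap: 0.402
```

```bash
python3 d.py w10 post loop bracket_middle
cat > ov.py <<'E'
from h import *
L=np.load("last.npz",allow_pickle=True);st=L["st"].item();w=L["w"].item()
O=np.array([0.4643,-0.2616]);u=np.array([.439,.8985]);v=np.array([-u[1],u[0]])
ang=np.linspace(0,2*np.pi,60)
def circ(x,y,z,r): 
    X=np.array([np.r_[O+(x+r*np.cos(a))*u+(y+r*np.sin(a))*v,z] for a in ang])/1; return proj(w,X,st)
x0,y0=.1805,.0014
px=proj(w,[np.r_[O+x0*u+y0*v,.057]],st)[0];c0=int(px[0])-60;r0=int(px[1])-45
print(px,c0,r0);c0=max(0,c0);r0=max(0,r0)
img=w["color"][r0:r0+90,c0:c0+120];img=cv2.resize(img,None,fx=4,fy=4,interpolation=cv2.INTER_CUBIC)
o=img.copy()
def dr(p,c): cv2.polylines(o,[np.int32((p-[c0,r0]+.5)*4)],True,c,1,cv2.LINE_AA)
dr(circ(x0,y0,.062,.001),(0,255,255));dr(circ(x0,y0,.057,.00525),(0,255,255));dr(circ(x0,y0,.050,.008),(0,255,255))
for r in(.0085,.0117): dr(circ(x0-.005,y0,.0545,r),(0,255,0))
for r in(.0085,.0117): dr(circ(x0-.00325,y0,.0605,r),(0,0,255))
cv2.imwrite("pics/v10.png",cv2.resize(np.vstack([img,o]),None,fx=.83,fy=.83))
E
python3 ov.py
```

```text
[ 0.5381 -0.1103  0.1199] [ 2.3887  1.4858 -0.6103] 25.5
loop [280.1 179.5] [ 0.5376 -0.109   0.048 ] 0.6
bracket_middle [280.9 312.9] [ 0.4634 -0.2605  0.052 ] 0.66
[279.4599486  175.00616062] 219 130
```

Run:
```python
import cv2,numpy as np
a=cv2.imread("pics/v10.png");w=cv2.imread("pics/w10.png")
z=cv2.resize(w[270:345,230:330],(398,298),interpolation=cv2.INTER_CUBIC)
b=np.vstack([cv2.resize(w,(398,300)),z]);h=min(a.shape[0],b.shape[0])
cv2.imwrite("pics/v11.png",np.hstack([a[:h],b[:h]]))
```

```text
(no output)
```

View pics/v11.png

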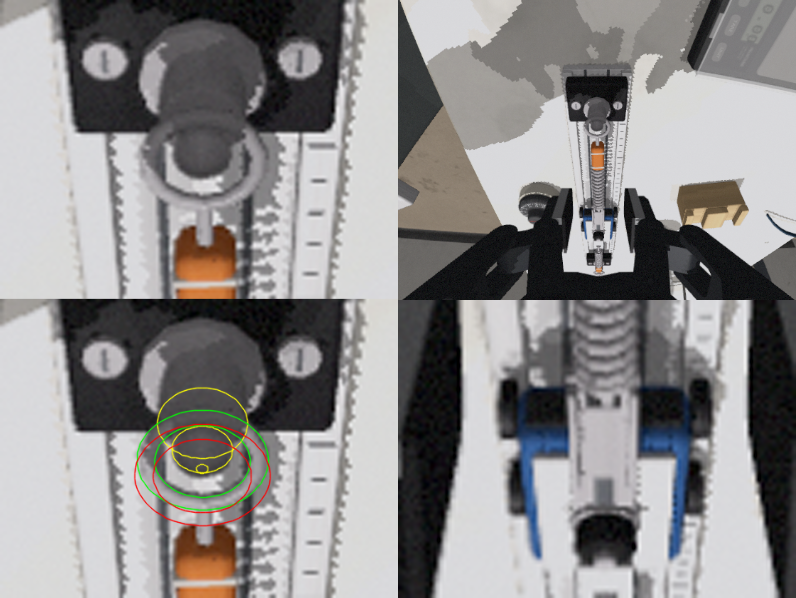

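The lower view shows the loop ring at (278,178) with its far wire between the collar and the dark head. It matches the green outline drawn for a loop on the neck, not the red one drawn at head height, so the loop is under the head. I'll retreat, then check the cart's position and that it's at rest.

>>> move_arm([
  [0.4,[0.02,0,-0.03],[0,0.15,0]],
  [0.4,[0.04,0,-0.06],[0,0.3,0]],
  [0.4,[0.05,0,-0.09],[0,0.45,0]],
  [0.4,[0.05,0,-0.1],[0,0.5,0]],
  [0.4,[0.05,0,-0.1],[0,0.5,0]],
])

```text
time: 26.32
tcp_pos: [0.5794, -0.0275, 0.1846]
tool_rot: [2.665, 1.659, 0.002]
ft_force: [0.0, -0.4, -0.4]
finger_gap: 0.398
```

Run:
```python
from h import *
L=np.load("last.npz",allow_pickle=True);st=L["st"].item();w=L["w"].item()
O=np.array([0.4643,-0.2616]);u=np.array([.439,.8985])
t=lambda X:1e3*(X[:2]-O)@u
print("strip tip/hole in w10, track x:",t(atz(w,(282,292.7),.052,st)),t(atz(w,(282,295),.052,st)),"screw",t(atz(w,(280.7,304+20),.064,st)))
ims=[get_image("side") for _ in range(2)]
for _ in range(8): p=get_image("side")
d=np.abs(p["color"].astype(int)-ims[0]["color"])[200:300,220:400].sum(2);print("diff max",d.max(),"n>60",(d>60).sum())
old=cv2.imread("pics/side0.png")
class _:pass
for th in("strip_channel","bracket_middle","post","timer","beaker","scale","spring"):
    l=finder.landmark_of(p,th);print(th,[(np.round(q["at"],1),round(q["p"],2)) for q in l[:1]])
l=finder.landmark_of(p,"strip_channel")
if l: print("channel track x now",t(atz(p,l[0]["at"],.052)),"(start was px 324.5,230.7:",t(atz(p,(324.5,230.7),.052)),")")
print(readout.state()["tcp_pos"],readout.state()["time"])
a=cv2.cvtColor(old,6);b=cv2.cvtColor(p["color"],6)
A=a[232:250,310:350]  # blue cart
for im in(old,p["color"]):
    hsv=cv2.cvtColor(im,cv2.COLOR_BGR2HSV);m=cv2.inRange(hsv,(105,150,60),(125,255,255));m[:200]=0;m[290:]=0;m[:,:280]=0;m[:,390:]=0
    ys,xs=np.nonzero(m);print("blue",xs.mean().round(1),ys.mean().round(1),len(xs),t(atz(p,(xs.mean(),ys.mean()),.035)))
```

```text
strip tip/hole in w10, track x: 39.51105281731337 35.43196749422868 screw 1.4552266078511313
diff max 187 n>60 16
strip_channel [(array([324.5, 233.2]), 0.84)]
bracket_middle [(array([313.1, 238.3]), 0.76)]
post [(array([234.6, 265. ]), 0.98)]
timer [(array([347.4, 277.3]), 0.57)]
beaker [(array([328.4, 213.7]), 0.69)]
scale [(array([177.9, 258.9]), 0.56)]
spring [(array([301.6, 241.1]), 0.69)]
channel track x now -19.43696522987434 (start was px 324.5,230.7: -25.025884507882832 )
[ 0.57905287 -0.02540572  0.1833664 ] 27.225
blue nan nan 0 nan
blue nan nan 0 nan<stdin>:20: RuntimeWarning: Mean of empty slice.
  ret = ret.dtype.type(ret / rcount)
```

Run:
```python
from h import *
O=np.array([0.4643,-0.2616]);u=np.array([.439,.8985])
t=lambda X:1e3*(X[:2]-O)@u
a=get_image("side")["color"]
for _ in range(10): p=get_image("side")
def blue(im):
    i=im.astype(int);m=(i[...,0]-i[...,2]>60)&(i[...,0]-i[...,1]>25);m[:215]=0;m[270:]=0;m[:,:290]=0;m[:,380:]=0
    ys,xs=np.nonzero(m);return xs.mean().round(2),ys.mean().round(2),len(xs),t(atz(p,(xs.mean(),ys.mean()),.035)).round(1)
for im in(cv2.imread("pics/side0.png"),a,p["color"]): print(blue(im))
d=np.abs(p["color"].astype(int)-a).sum(2)[200:300,220:400];print((d>60).sum())
print("hook x",t(atz(p,(301.6,241.1),.0535)),readout.state()["ft_force"])
```

```text
(np.float64(342.46), np.float64(232.81), 26, np.float64(-66.7))
(np.float64(333.48), np.float64(236.78), 27, np.float64(-42.2))
(np.float64(333.38), np.float64(236.86), 29, np.float64(-41.8))
0
hook x 35.54339542345774 [ 0.67028674  0.87303939 -0.57401374]
```

```bash
python3 -c "
from rig import ticket
print(ticket.close_job())"
```

```text
the job is handed in; nothing more can be done
None
```

The second spring is on: its hook is through the eyelet hole and its loop sits under the post's head. The cart is at rest between the two springs, and I handed the job in at about 28 s on the robot's clock.

I gripped the spring by its sleeve and lowered the hook onto the strip, then slid it forward until it dropped into the hole. I kept the tilted loop end high while stretching, lowered the loop over the post, let the post take the pull, and let go.

**Last checks**
- **Stretch:** The pull peaked at about 5.5 N, so the spring stretched by about 27 mm, well under the 60 mm limit.
- **Loop:** After release there was no force on the tool. A lower-angle view shows the loop between the collar and the head.
- **Cart:** Two side pictures 0.5 s apart showed no change. In the wrist picture the strip's hole has moved about 30 mm, but a rougher estimate from the cart's blue colour gave about 25 mm.
- **Other objects:** The timer, beaker and balance weren't touched.

**What disagreed or went less well**
- **First touch on the strip:** One step pressed to about 5 N before I backed off to about 2 N. The side force reached 3.3 N as the hook went into the hole.
- **Network points on the strip:** They barely moved (about 6 mm) after the cart was drawn out, so I didn't use them for its final position.
- **View right after release:** It didn't show clearly whether the loop was under the head, so I relied on the lower-angle view.

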